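# Gauge two screw caps and scrap the faulty one

## Robot

A 6-joint arm with a two-finger parallel gripper is mounted at the origin on a cart in front of the work surface, level with it; the furniture and walls round the work are solid. World frame = base frame: x ahead of the robot, y to its left, z up, the work surface at z = 0. Lengths are in m, angles in rad, forces in N, time in s.
With the tool pointing down it reaches from about 0.3 to 0.825 m from the base axis. Payload 5.4 kg.
Tool frame: the origin (TCP) lies on the centre line of the jaws, within the pads' length; the fingertips stand 22 mm ahead of it and the grasp point (between the pads) lies 3 mm ahead of it; x points along the fingers, y is the direction in which the jaws open and shut, and the axes are right-handed (so a half turn about x gives the same grasp; the last joint's range is limited). The gripper opens to 92 mm and grips with 3 to 60 N. Pads are 20 mm wide; open, the fingers measure 128 mm over their backs; the gripper's body (75 mm by 189 mm) begins 69 mm behind the grasp point.
Start: joints at [-1.33, 0.158, 1.597, -0, 1.386, -0.21], TCP at [0.25, -0.518, 0.237] pointing down, gripper open.
Joint ranges: [-2.91, 2.91], [-0.94, 2.29], [0.18, 2.7], [-1.29, 4.43], [0.17, 2.64], [-3, 3]. Speed limits (rad/s): [2.57, 2.57, 3.14, 3.14, 3.14, 3.14].

## Interface

Orientations are given as a unit quaternion [x, y, z, w].
In Python, from workcell import ctrl, vision, hand_in gives the robot as it stands.
- The arm moves only by the tool jog_arm, never from a script. Its argument "plan" is a list that holds one entry, the list of rows, each a list of 5 numbers: the shift along the world's x, y, z in cm, then the turn about the world's z in degrees, then the finger opening in cm, from 0 to 9.19. In form: [[[dx, dy, dz, twist, gripper], ...]]. A call has 1 to 5 rows; each row is the pose to reach, as a shift and turn from the pose commanded when the call began; what a row does not reach only later rows make up. A row lasts 1/12 s, in which the tool goes at most 41.7 mm and 7.16 degrees, less where a joint would pass 70% of its speed; a pose out of reach is approached as far as the arm can. A call with a gripper value outside its range is refused whole. The fingers move at their own pace and stop on an object; "grip_force" is the grip in N (left out, the last holds). Time passes only in rows, so rows that repeat a pose let the fingers close. It gives the time, the measured TCP pose, the force and the opening at its end, in the units of the state.
- ctrl.get_state(): the state, without advancing time (a new reading comes with each control period).
- vision.snapshot(name): name is "scene" or "side" or "wrist"; returns (picture, depth): 420x560x3 uint8, blue, green, red; 420x560 float32, m along the optical axis (not along the pixel's ray), 0 where there is no reading.
- vision.get_calibration(name): a dict with "vfov" (degrees; the focal length in pixels is half the picture's height over the tangent of half this angle, whatever the lens; pixels are square), "cx", "cy" (the principal point, pixels), "origin" and "orientation" of the camera in the world. Camera axes: x right, y down, z forward; pixel columns grow to the right and rows downward; lengths in m; the calibration is good to about 2 mm. A picture is of the moment at which its call begins: read the wrist's pose just before it. get_calibration takes no time and is no camera call; for the wrist camera it gives the pose at the moment of the call.
- hand_in(): hands the job in, once; it reports no verdict.
The state is a dict: "clock": time; "qpos": joint angles; "joint_vel": joint speeds; "tau": joint torques, N m; "position": TCP position; "eef_rot": TCP orientation; "wrist_force": force on the tool from outside, world axes, zero at the start; "wrist_torque": the same for the moment, N m; "finger_gap": opening from 0.0 (shut) to 1.0 (fully open).
Only numpy, scipy, OpenCV 4.12 (cv2) and the standard library are available. Lean on these libraries where they do the work, as an engineer would, in place of code of your own. Each camera call takes 0.05 s, during which the arm holds its last target.

## Task

One of the two knurled brass caps is bored too shallow and will not screw all the way down. Find out which on the threaded gauge: finish with the good cap screwed clockwise fully home on the gauge, its rim down on the gauge's shoulder, and the faulty cap lying in the white enamel dish. Do not force anything: the gauge's sprung spindle turns with the cap when it meets a stop, and its pointer must never go past either of the two pins (30 degrees to each side); leave everything else on the bench where it is.

Things in the scene. Friction and masses are not known exactly. Their poses are not given: they have to be found in the camera images.
- cap_1_mid (a point): Knurled brass screw cap, standing open end down: 44 mm diameter, 38 mm high, flat closed top, 0.12 kg. The point is its centre, 19 mm above its lower rim, z its axis. Bore 34 mm wide, with three 5 mm lugs inside (one on its x axis, others at 120 degrees) 6 mm above the rim, reaching in to 11 mm from the axis. One of the two caps is bored too shallow; outside both look the same.
- cap_2_mid (a point): Knurled brass screw cap, standing open end down: 44 mm diameter, 38 mm high, flat closed top, 0.12 kg. The point is its centre, 19 mm above its lower rim, z its axis. Bore 34 mm wide, with three 5 mm lugs inside (one on its x axis, others at 120 degrees) 6 mm above the rim, reaching in to 11 mm from the axis. One of the two caps is bored too shallow; outside both look the same.
- gauge: Screw gauge, fixed: a dark steel plate 100x100x12 mm with a pedestal and an upright sprung spindle on its vertical axis. Origin: centre of the plate's underside, on the bench. Two steel pins stand 44 mm from the axis on its -x side, 30 degrees either side of the pointer's rest; their tops are 1 mm below the shoulder.
- gauge_seat (a point): On the spindle's axis, on the top face of its shoulder (a 48 mm steel disc, 42 mm above the bench). A cap is fully home when its rim is down on this face: its centre is then 19 mm above this point. The faulty cap strikes the stud's tip and stops about 6 mm short of home.
- thread_top (a point): On the spindle's axis, 21 mm above the shoulder, where the right-hand three-start thread ends. 30 mm wide over the thread; lead 36 mm a turn, clockwise is down; 210 degrees long; upper ends at 90, 210 and 330 degrees anticlockwise from the gauge's x axis. A cap put straight on rests 10 to 20 mm above home (lowest if its lugs come 25 to 50 degrees anticlockwise of those ends).
- stud_tip (a point): Centre of the stud's flat tip, 10 mm wide, 30 mm above the shoulder; a cone leads from it to the thread and centres a cap put on some 4 mm off. On the thread a cap has about 3 mm of play along the axis and 1.5 mm sideways; put straight on, it needs 100 to 195 degrees clockwise to come home, and some 30 more until it winds the spindle. One that sticks higher than the faulty one would is only cross-threaded.
- spindle (a joint): Twist of the gauge's sprung spindle, rad: 0 at rest, positive clockwise from above (screwing down). Spring 0.8 N m per rad, so it also tells the torque on the cap. A thin brass pointer on the shoulder shows it; the pins mark +-0.52 rad, which must not be passed.
- dish_floor (a point): White enamel dish for scrap, fixed, 138 mm wide, rim 28 mm high, inside 110 mm wide or more at every height. The point is the centre of its inner floor, 5 mm above the bench.
- brass_tin: Bystander, to be left where it stands: small round brass tin, 62 mm wide, 23 mm high. Origin at the centre of its underside.
- flux_pot: Bystander, to be left where it stands: low round pot, 53 mm wide, 32 mm high. Origin at the centre of its underside.
- charcoal: Bystander, to be left where it stands: lump of charcoal 36x58x32 mm. Origin at the centre of its underside.
- loupe: Bystander, to be left where it stands: black folding loupe 29x28x31 mm. Origin at the centre of its underside.
Mind the look-alikes: they are no part of the job. Leave any blue look-alike of the part that bears cap_1_mid alone.

How it is judged:
At the end, for the whole second after the job is handed in: The good cap is screwed fully home on the gauge and let go (its centre 16 to 21 mm above the shoulder face, within 4 mm of the axis, tilted less than 0.1 rad); the faulty cap lies at rest on the floor of the enamel dish (its centre within 50 mm of the dish's centre and below 34 mm above the bench) (((z of cap_1_mid in the frame of gauge_seat between 0.016 and 0.021 m and horizontal distance between cap_1_mid and gauge_seat below 0.004 m and angle between cap_1_mid's own z axis and vertical below 0.1 rad and horizontal distance between cap_2_mid and dish_floor below 0.05 m and height (world z) of cap_2_mid below 0.034 m and linear speed of each of cap_1, cap_2 below 0.02 m/s) or (z of cap_2_mid in the frame of gauge_seat between 0.016 and 0.021 m and horizontal distance between cap_2_mid and gauge_seat below 0.004 m and angle between cap_2_mid's own z axis and vertical below 0.1 rad and horizontal distance between cap_1_mid and dish_floor below 0.05 m and height (world z) of cap_1_mid below 0.034 m and linear speed of each of cap_2, cap_1 below 0.02 m/s))); the robot touches nothing.
It fails at once if the gauge's pointer is wound past a pin (spindle twisted more than 0.52 rad either way) (value of joint spindle above 0.53 rad or value of joint spindle below -0.53 rad).
It fails at once if the bystander brass_tin is shifted more than 30 mm (distance of brass_tin from where it was at the start of the episode above 0.03 m).
It fails at once if the bystander flux_pot is shifted more than 30 mm (distance of flux_pot from where it was at the start of the episode above 0.03 m).
It fails at once if the bystander charcoal is shifted more than 30 mm (distance of charcoal from where it was at the start of the episode above 0.03 m).
It fails at once if the bystander loupe is shifted more than 30 mm (distance of loupe from where it was at the start of the episode above 0.03 m).
It also fails if it takes over 72 s, if anything falls off the work surface, if the arm or the gripper's body presses on something with over 40 N, if the wrist force passes 120 N, or if a joint passes its speed limit or range.

## Working session

There is one attempt and no reset: what is moved stays moved. The work goes in short steps, Python scripts to look and compute and a tool call to move; the robot and the scene stay as the last step left them, time stands still between calls to the robot, and variables do not carry over. Pictures are saved under pics/ and viewed, and the job is handed in when it is done.

Besides the shell and the picture viewer there is one more tool, called after "Emit:" as name(argument=value, ...), one argument or row to a line, values as JSON. jog_arm: Moves the arm, as the interface text tells. Its arguments: {"type":"object","properties":{"plan":{"type":"array","items":{"type":"array","items":{"type":"array","items":{"type":"number"}}}},"grip_force":{"type":"number"}},"required":["plan"]}

```bash
mkdir -p pics; ls; cat > h.py <<'E'
import numpy as np, cv2
from workcell import ctrl, vision, hand_in
from scipy.spatial.transform import Rotation as R
def snap(name,fn=None):
    c=vision.get_calibration(name); im,d=vision.snapshot(name)
    if fn: cv2.imwrite('pics/'+fn,im)
    return c,im,d
def cloud(c,d):
    f=d.shape[0]/2/np.tan(np.radians(c['vfov'])/2)
    v,u=np.mgrid[:d.shape[0],:d.shape[1]]
    p=np.stack([(u-c['cx'])/f*d,(v-c['cy'])/f*d,d],-1)
    return p@R.from_quat(c['orientation']).as_matrix().T+np.array(c['origin'])
E
python3 - <<'E'
from h import *
for n in ['scene','side','wrist']:
    c,im,d=snap(n,n+'0.png'); print(n,c,(d>0).mean()); np.save(n+'0.npy',cloud(c,d))
print(ctrl.get_state())
E
```

```text
pics
scene {'vfov': 45.47430331245289, 'cx': 281.3858218492997, 'cy': 209.6464123159671, 'origin': array([0.1985852 , 0.74813531, 0.67178075]), 'orientation': array([-0.19290556,  0.87394231, -0.43766823,  0.08636443])} 0.9959821428571428
side {'vfov': 52.18371607274122, 'cx': 279.8472420057895, 'cy': 210.17836303047244, 'origin': array([0.17194653, 0.74478296, 0.57150284]), 'orientation': array([-0.18811593,  0.85733442, -0.46850859,  0.10044796])} 0.9959523809523809
wrist {'vfov': 60.45828247478799, 'cx': 274.94059917225513, 'cy': 211.53172925290795, 'origin': array([ 0.32342173, -0.48170776,  0.384112  ]), 'orientation': array([ 0.83830104, -0.52592255, -0.07698189,  0.12136977])} 0.9959821428571428
{'clock': 0.15, 'qpos': array([-1.33008412e+00,  1.58876833e-01,  1.59793146e+00,  8.20019631e-06,
        1.38615800e+00, -2.10094614e-01]), 'joint_vel': array([ 8.93710384e-04, -2.07669155e-03, -1.25494207e-03,  3.15335958e-04,
       -4.95169295e-05,  8.38520681e-04]), 'tau': array([ 2.85596680e-04, -3.85920990e+01, -3.22432566e+01,  7.02132122e-02,
        3.50925419e-02, -7.43307623e-05]), 'position': array([ 0.25040263, -0.5171293 ,  0.23586625]), 'eef_rot': array([-0.6892152 , -0.15852315,  0.68922437, -0.15755187]), 'wrist_force': array([ 0.34554927, -0.66480663,  0.27694968]), 'wrist_torque': array([-0.01497488, -0.01304481, -0.00877782]), 'finger_gap': 0.9976005678298586}
```

View pics/scene0.png

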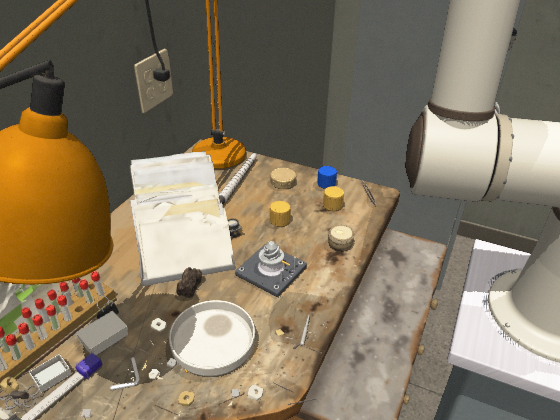

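View pics/side0.png

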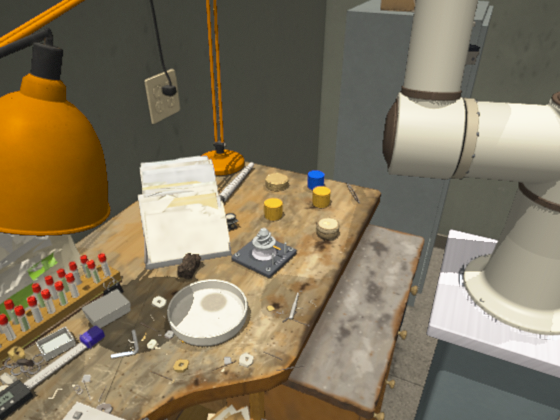

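View pics/wrist0.png

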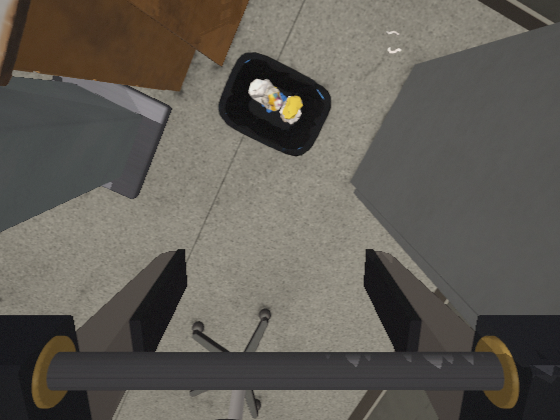

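The scene shows the two caps at (280,213) and (333,198), with the blue look-alike at (327,177). The gauge is at (270,265), the dish at (212,337) and the pot at (341,236). The tin is at (283,178), the loupe at (233,227) and the charcoal at (189,281).

```bash
python3 - <<'E'
from h import *
for n,pts in [('scene',dict(c1=(280,207),c2=(333,191),blue=(327,171),stud=(270,245),dish=(212,337),pot=(341,231),tin=(283,173),loupe=(233,225),char=(189,279),lampbase=(220,150),lampshade=(60,200),arm=(215,60),bookL=(180,250),bookT=(180,165),plateL=(237,268),plateR=(306,264),plateB=(279,292),plateT=(262,238))),('side',dict(c1=(273,203),c2=(321,191),blue=(316,175)))]:
    P=np.load(n+'0.npy')
    for k,(u,v) in pts.items(): print(n,k,P[v,u].round(4))
P=np.load('scene0.npy'); im=cv2.imread('pics/scene0.png')
# top faces: height band
S=np.load('side0.npy'); sim=cv2.imread('pics/side0.png')
for nm,Q,img in [('scene',P,im),('side',S,sim)]:
    hsv=cv2.cvtColor(img,cv2.COLOR_BGR2HSV)
    m=(Q[...,2]>0.034)&(Q[...,2]<0.045)&(Q[...,0]>0.2)&(Q[...,0]<0.8)&(abs(Q[...,1])<.6)
    n,l,st,ce=cv2.connectedComponentsWithStats(m.astype(np.uint8))
    for i in range(1,n):
        if st[i,4]>40:
            q=Q[l==i]; print(nm,ce[i].round(),st[i,4],((q.min(0)+q.max(0))/2).round(4),(q.max(0)-q.min(0)).round(3),np.median(hsv[l==i],0))
cv2.imwrite('pics/z.png',cv2.resize(im[150:310,220:380],(800,800),interpolation=cv2.INTER_CUBIC)[:600])
E
```

```text
scene c1 [ 0.5418 -0.0295  0.0379]
scene c2 [ 0.4607 -0.1352  0.0375]
scene blue [ 0.5015 -0.2076  0.0369]
scene stud [0.4932 0.1223 0.0691]
scene dish [0.5118 0.3052 0.0054]
scene pot [ 0.4011 -0.0177  0.0311]
scene tin [ 0.5996 -0.1741  0.023 ]
scene loupe [0.6083 0.0561 0.028 ]
scene char [0.609  0.2205 0.0212]
scene lampbase [ 0.7853 -0.1979  0.0259]
scene lampshade [0.57   0.4622 0.3681]
scene arm [ 0.8071 -0.2363  0.2424]
scene bookL [0.6553 0.1766 0.0384]
scene bookT [0.7506 0.0191 0.1124]
scene plateL [ 0.5567  0.1365 -0.0024]
scene plateR [0.4362 0.0807 0.0095]
scene plateB [0.4529 0.1686 0.0084]
scene plateT [ 0.5536  0.0333 -0.0042]
side c1 [ 0.5448 -0.035   0.036 ]
side c2 [ 0.4607 -0.1353  0.0367]
side blue [ 0.5006 -0.2063  0.0382]
scene [220. 144.] 45 [ 0.7904 -0.2099  0.0397] [0.017 0.033 0.011] [ 18. 225. 123.]
scene [327. 171.] 156 [ 0.5011 -0.209   0.0371] [0.044 0.044 0.006] [110. 206. 229.]
scene [334. 192.] 189 [ 0.4587 -0.1353  0.0377] [0.041 0.047 0.007] [ 22. 160. 242.]
scene [280. 207.] 214 [ 0.5432 -0.0318  0.0377] [0.042 0.043 0.007] [ 22. 161. 242.]
scene
[... 442 characters left out ...]
5 0.0398] [0.011 0.011 0.01 ] [ 33.  55. 132.]
side [315. 175.] 110 [ 0.5042 -0.2126  0.0371] [0.044 0.047 0.006] [108. 230. 238.]
side [321. 191.] 133 [ 0.4608 -0.1381  0.0372] [0.042 0.048 0.006] [ 24. 197. 246.]
side [273. 203.] 157 [ 0.5457 -0.0348  0.0373] [0.043 0.047 0.006] [ 24. 197. 246.]
side [186. 237.] 560 [0.6508 0.1677 0.0395] [0.143 0.109 0.011] [ 23.  25. 245.]
side [264. 244.] 209 [0.4873 0.1172 0.0402] [0.063 0.045 0.01 ] [ 34.  10. 188.]
side [ 36. 314.] 47 [0.7495 0.4517 0.0395] [0.01  0.011 0.011] [ 22.  27. 142.]
side [ 24. 323.] 42 [0.7512 0.4747 0.0392] [0.01 0.01 0.01] [ 34.5  64.  124. ]
side [  9. 333.] 47 [0.7559 0.4979 0.0395] [0.009 0.011 0.011] [ 21.  37. 151.]
```

View pics/z.png

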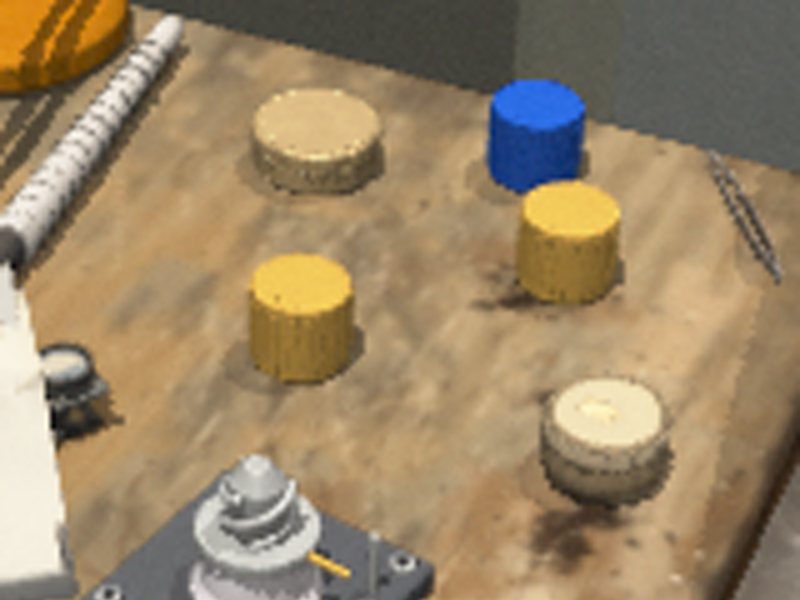

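```bash
python3 - <<'E'
from h import *
s=ctrl.get_state(); M=R.from_quat(s['eef_rot']).as_matrix(); print(M.round(3), 'yaw y', np.degrees(np.arctan2(M[1,1],M[0,1])))
c=vision.get_calibration('wrist');print(M.T@(np.array(c['origin'])-s['position']), (M.T@R.from_quat(c['orientation']).as_matrix()).round(2))
# dish rim fit
P=np.load('scene0.npy'); m=(abs(P[...,2]-.027)<.003)&(P[...,1]>.2)&(P[...,1]<.4)&(P[...,0]>.4)&(P[...,0]<.62)
q=P[m]; A=np.c_[2*q[:,:2],np.ones(len(q))]; r=np.linalg.lstsq(A,(q[:,:2]**2).sum(1),rcond=None)[0]; print('dish',r[:2],np.sqrt(r[2]+r[0]**2+r[1]**2),len(q))
m=(P[...,2]>.1)&(P[...,0]<.75)&(P[...,0]>.25)&(P[...,1]>.0)&(P[...,1]<.6)
print('lamp',P[m].min(0),P[m].max(0))
E
```

```text
[[-0.     0.436 -0.9  ]
 [ 0.001 -0.9   -0.436]
 [-1.    -0.001 -0.   ]] yaw y -64.17074721336279
[-0.14834535 -0.000227   -0.0811922 ] [[-0.   -0.28  0.96]
 [ 1.   -0.   -0.  ]
 [ 0.    0.96  0.28]]
dish [0.52804959 0.28958914] 0.08134135443582025 697
lamp [2.50003344e-01 2.30372702e-05 1.00001316e-01] [0.74986695 0.53519732 0.51231272]
```

Emit:
jog_arm(
  plan=[
    [[0,0,3,0,6],[4,5,6,0,6],[7,9,7,0,6],[9,13,7,0,6],[11,17,7,0,6]],
  ],
  grip_force=8,
)

```text
clock: 0.57
position: [0.3409, -0.3838, 0.3051]
eef_rot: [0.69, 0.157, -0.689, 0.158]
wrist_force: [0.8, -0.1, -0.1]
finger_gap: 0.665
```

Emit:
jog_arm(
  plan=[
    [[2,4,0,0,6],[4,8,0,0,6],[6,12,0,0,6],[8,16,0,0,6],[10,20,0,0,6]],
  ],
)

```text
clock: 0.98
position: [0.4335, -0.1963, 0.3039]
eef_rot: [0.689, 0.158, -0.689, 0.158]
wrist_force: [0.8, -0.3, 0.2]
finger_gap: 0.651
```

Emit:
jog_arm(
  plan=[
    [[2,3,0,0,6],[3,6,0,0,6],[4,9,0,0,6],[4,12,0,0,6],[4,14,0,0,6]],
  ],
)

```text
clock: 1.4
position: [0.4731, -0.0558, 0.3036]
eef_rot: [-0.689, -0.159, 0.689, -0.158]
wrist_force: [-0.3, 0.9, -0.1]
finger_gap: 0.648
```

```bash
python3 - <<'E'
from h import *
s=ctrl.get_state();print(s['position'],s['qpos'])
c,im,d=snap('wrist','w1.png'); np.save('w1.npy',cloud(c,d))
E
```

```text
[ 0.47312585 -0.05576214  0.30362093] [-3.72175342e-01 -1.41477719e-01  1.76720388e+00  6.81380044e-04
  1.51684681e+00  7.45810084e-01]
```

View pics/w1.png

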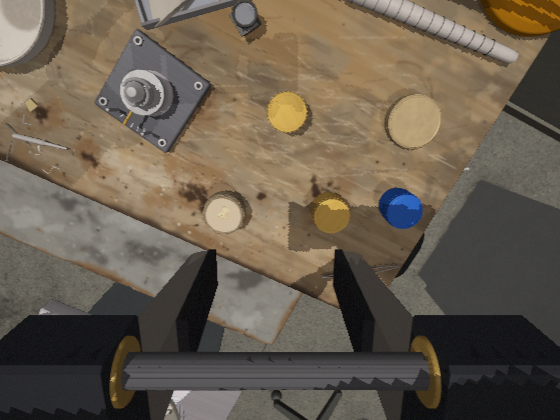

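Wrist view: gauge stud at (135,92), pointer towards (127,122), one cap at (288,111), the other at (331,213), blue one at (402,208).

```bash
cat >> h.py <<'E'
def circfit(q):
    A=np.c_[2*q,np.ones(len(q))]; r=np.linalg.lstsq(A,(q**2).sum(1),rcond=None)[0]; return r[:2],np.sqrt(r[2]+r[0]**2+r[1]**2)
def topfit(P,u,v,z0,z1,rad=40):
    m=np.zeros(P.shape[:2],bool); m[max(0,v-rad):v+rad,max(0,u-rad):u+rad]=1
    m&=(P[...,2]>z0)&(P[...,2]<z1)
    q=P[m][:,:2].astype(np.float32)
    c,r=cv2.minEnclosingCircle(q); return np.array(c).round(4),round(r,4),q.mean(0).round(4),np.median(P[m][:,2]).round(4),len(q)
E
python3 - <<'E'
from h import *
P=np.load('w1.npy')
print('A',topfit(P,288,111,.034,.042,30)); print('B',topfit(P,331,213,.034,.042,30))
print('shoulder',topfit(P,143,93,.0385,.0455,40)); print('tip',topfit(P,143,93,.07,.076,40))
for z in np.arange(.0,.08,.005): print(z,topfit(P,143,93,z,z+.005,60)) if True else 0
for p in [(139,41),(198,86),(162,142),(103,101),(127,122),(130,114)]: print(p,P[p[1],p[0]].round(4))
im=cv2.imread('pics/w1.png'); cv2.imwrite('pics/w1z.png',cv2.resize(im[20:165,80:225],(600,600),interpolation=cv2.INTER_CUBIC))
E
```

```text
A (array([ 0.5444, -0.0345]), 0.0226, array([ 0.5446, -0.0343], dtype=float32), np.float64(0.0386), 1265)
B (array([ 0.46  , -0.1364]), 0.0225, array([ 0.4606, -0.1356], dtype=float32), np.float64(0.0388), 1011)
shoulder (array([0.4837, 0.1203]), 0.0354, array([0.494, 0.112], dtype=float32), np.float64(0.0421), 929)
tip (array([0.4944, 0.1155]), 0.0069, array([0.4942, 0.1152], dtype=float32), np.float64(0.0717), 132)
0.0 (array([0.4863, 0.1307]), 0.0985, array([0.4796, 0.1292], dtype=float32), np.float64(0.0003), 281)
0.005 (array([0.4916, 0.1146]), 0.0669, array([0.4975, 0.0922], dtype=float32), np.float64(0.009), 155)
0.01 (array([0.4913, 0.1162]), 0.0669, array([0.4973, 0.1138], dtype=float32), np.float64(0.0122), 5370)
0.015 (array([0.4946, 0.1158]), 0.0616, array([0.497, 0.108], dtype=float32), np.float64(0.0162), 311)
0.02 (array([0.4814, 0.1158]), 0.0342, array([0.4931, 0.101 ], dtype=float32), np.float64(0.0222), 68)
0.025 (array([0.4811, 0.1188]), 0.0343, array([0.4803, 0.11  ], dtype=float32), np.float64(0.0264), 27)
0.03 (array([0.4574, 0.1214]), 0.0232, array([0.4583, 0.1
[... 746 characters left out ...]
, np.float64(0.0672), 192)
0.07 (array([0.4944, 0.1155]), 0.0069, array([0.4942, 0.1152], dtype=float32), np.float64(0.0717), 132)
0.075 (array([0., 0.]), 0.0, array([nan, nan], dtype=float32), np.float64(nan), 0)
(139, 41) [0.5407 0.1454 0.0147]
(198, 86) [0.5256 0.0683 0.0156]
(162, 142) [0.4482 0.0829 0.0153]
(103, 101) [0.4623 0.1611 0.0153]
(127, 122) [0.4516 0.1289 0.0133]
(130, 114) [0.467  0.1196 0.0402]h.py:19: RuntimeWarning: Mean of empty slice.
  c,r=cv2.minEnclosingCircle(q); return np.array(c).round(4),round(r,4),q.mean(0).round(4),np.median(P[m][:,2]).round(4),len(q)
  ret = um.true_divide(
  return _methods._mean(a, axis=axis, dtype=dtype,
  ret = ret.dtype.type(ret / rcount)
```

View pics/w1z.png

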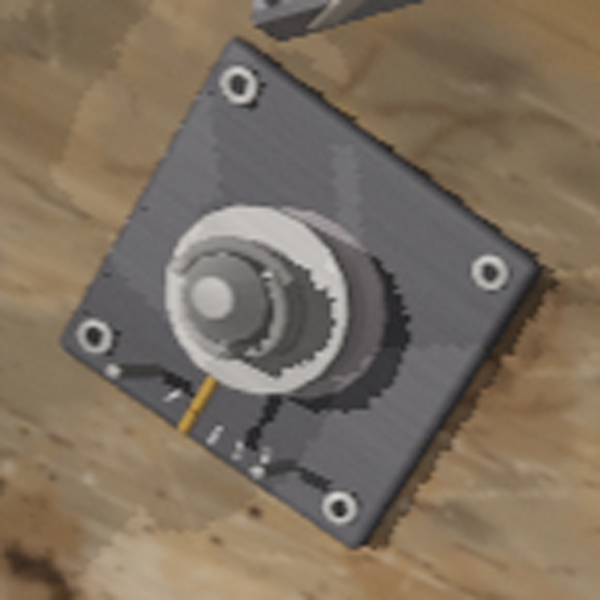

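Emit:
jog_arm(
  plan=[
    [[1,0.5,0,7,6],[2,1,-2,14,6],[4,1.5,-4,21,6],[5,2,-6,28,6],[6,2,-8,35,6]],
  ],
)

```text
clock: 1.87
position: [0.5337, -0.038, 0.2228]
eef_rot: [-0.609, -0.36, 0.609, -0.36]
wrist_force: [-0.2, 0.1, -0.5]
finger_gap: 0.654
```

Emit:
jog_arm(
  plan=[
    [[0,0,0,7,6],[0,0,-1,14,6],[0,0,-2,21,6],[0,0,-3,28,6],[0,0,-4,35,6]],
  ],
)

```text
clock: 2.28
position: [0.533, -0.0389, 0.1832]
eef_rot: [0.472, 0.526, -0.473, 0.526]
wrist_force: [-0.2, 0.6, -0.2]
finger_gap: 0.653
```

Emit:
jog_arm(
  plan=[
    [[0,0,0,7,6],[0,0,0,14,6],[0,0,0,21,6],[0,0,0,28,6],[0,0,0,35,6]],
  ],
)

```text
clock: 2.7
position: [0.533, -0.0389, 0.1836]
eef_rot: [0.292, 0.644, -0.292, 0.644]
wrist_force: [0.8, 0.3, -0.5]
finger_gap: 0.652
```

Emit:
jog_arm(
  plan=[
    [[0,0,0,7,6],[0,0,0,14,6],[0,0,0,21,6],[0,0,0,28,6],[0,0,0,35,6]],
  ],
)

```text
clock: 3.12
position: [0.533, -0.0389, 0.1837]
eef_rot: [0.085, 0.702, -0.085, 0.702]
wrist_force: [-0.1, 0.6, 0.1]
finger_gap: 0.652
```

Emit:
jog_arm(
  plan=[
    [[0,0,0,7,6],[0,0,0,14,6],[0,0,0,21,6],[0,0,0,28,6],[0,0,0,35,6]],
  ],
)

```text
clock: 3.53
position: [0.533, -0.0389, 0.1837]
eef_rot: [-0.13, 0.695, 0.13, 0.695]
wrist_force: [0.1, -0.1, -0.6]
finger_gap: 0.655
```

Emit:
jog_arm(
  plan=[
    [[0,0,0,7,6],[0,0,0,14,6],[0,0,0,21,6],[0,0,0,25,6],[0,0,0,25,6]],
  ],
)

```text
clock: 3.95
position: [0.533, -0.0389, 0.1837]
eef_rot: [-0.276, 0.651, 0.276, 0.651]
wrist_force: [0.1, -0.2, -0.3]
finger_gap: 0.652
```

```bash
cat >> h.py <<'E'
def st():
    s=ctrl.get_state(); M=R.from_quat(s['eef_rot']).as_matrix()
    print('t',round(s['clock'],2),'pos',s['position'].round(4),'yaw',round(np.degrees(np.arctan2(M[1,1],M[0,1])),1),'tilt',M[2].round(3),'q',s['qpos'].round(2),'F',s['wrist_force'].round(2),'T',s['wrist_torque'].round(3),'gap',round(s['finger_gap']*.092,4)); return s
E
python3 - <<'E'
from h import *
st()
E
```

```text
t 3.95 pos [ 0.533  -0.0389  0.1837] yaw 135.9 tilt [-1.  0. -0.] q [-0.3   0.1   1.77 -0.    1.27 -2.67] F [ 0.06 -0.21 -0.27] T [ 0.147 -0.11   0.024] gap 0.06
```

Emit:
jog_arm(
  plan=[
    [[1.1,0.4,-3,0,6],[1.1,0.4,-6,0,6],[1.1,0.4,-9,0,6],[1.1,0.4,-12,0,6],[1.1,0.4,-12,0,6]],
  ],
)

```text
clock: 4.37
position: [0.5392, -0.0333, 0.0577]
eef_rot: [-0.272, 0.655, 0.277, 0.648]
wrist_force: [-0.4, -0.4, -0.4]
finger_gap: 0.65
```

```bash
python3 - <<'E'
from h import *
s=st()
c,im,d=snap('wrist','w2.png'); P=cloud(c,d)
print('A',topfit(P,280,210,.034,.044,200))
E
```

```text
t 4.37 pos [ 0.5392 -0.0333  0.0577] yaw 135.7 tilt [-1.     0.011 -0.006] q [-0.29  0.29  1.82 -0.    1.04 -2.65] F [-0.36 -0.41 -0.35] T [ 0.116 -0.08   0.005] gap 0.0598
A (array([ 0.5161, -0.078 ]), 0.0737, array([ 0.5257, -0.058 ], dtype=float32), np.float64(0.0385), 7631)
```

View pics/w2.png

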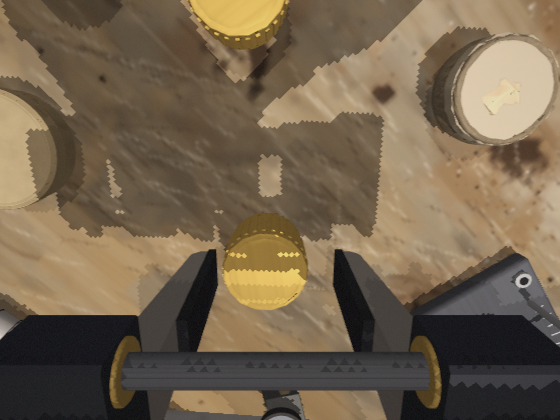

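The cap is at (265,268), between the open jaws. The other cap is at (240,10).

Emit:
jog_arm(
  plan=[
    [[0,0,-1,0,6],[0,0,-2,0,6],[0,0,-3,0,6],[0,0,-3.1,0,6]],
  ],
)

```text
clock: 4.75
position: [0.5435, -0.0342, 0.0319]
eef_rot: [-0.275, 0.652, 0.276, 0.651]
wrist_force: [-0.5, -0.6, -0.4]
finger_gap: 0.655
```

```bash
python3 - <<'E'
from h import *
s=st()
c,im,d=snap('wrist','w3.png'); P=cloud(c,d)
print('A',topfit(P,265,268,.034,.044,48))
E
```

```text
t 4.75 pos [ 0.5435 -0.0342  0.0319] yaw 135.8 tilt [-1.     0.001 -0.001] q [-0.28  0.34  1.83 -0.    0.98 -2.66] F [-0.48 -0.56 -0.36] T [ 0.15  -0.058 -0.02 ] gap 0.0602
A (array([ 0.5445, -0.0368]), 0.0224, array([ 0.5418, -0.0396], dtype=float32), np.float64(0.0386), 5606)
```

View pics/w3.png

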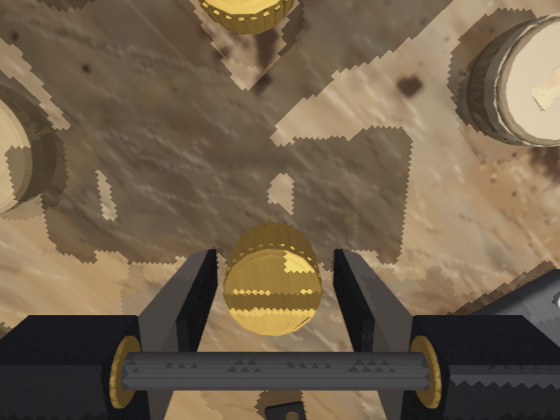

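The cap sits centred between the pads at (272,285). Closing.

Emit:
jog_arm(
  plan=[
    [[0,0,0,0,3.5],[0,0,0,0,3.5],[0,0,0,0,3.5],[0,0,0,0,3.5],[0,0,0,0,3.5]],
  ],
  grip_force=8,
)

```text
clock: 5.22
position: [0.5448, -0.0345, 0.0336]
eef_rot: [-0.276, 0.651, 0.275, 0.652]
wrist_force: [0.1, -0.5, 2.8]
finger_gap: 0.482
```

Emit:
jog_arm(
  plan=[
    [[0,0,1,0,3.5],[0,0,3,0,3.5],[0,0,6,0,3.5],[0,0,9,0,3.5],[0,0,9,0,3.5]],
  ],
)

```text
clock: 5.63
position: [0.5482, -0.0354, 0.13]
eef_rot: [-0.278, 0.648, 0.273, 0.654]
wrist_force: [1.1, 0.3, -0.6]
finger_gap: 0.478
```

```bash
python3 - <<'E'
from h import *
s=st()
E
```

```text
t 5.63 pos [ 0.5482 -0.0354  0.13  ] yaw 135.8 tilt [-1.    -0.01   0.005] q [-0.28  0.19  1.78 -0.    1.16 -2.66] F [ 1.1   0.34 -0.56] T [ 0.107 -0.178 -0.035] gap 0.044
```

Emit:
jog_arm(
  plan=[
    [[-1,3,1,0,3.5],[-2,6,1,0,3.5],[-3,9,1,0,3.5],[-4,12,1,0,3.5],[-5,15,1,0,3.5]],
  ],
)

```text
clock: 6.05
position: [0.493, 0.1169, 0.1327]
eef_rot: [-0.275, 0.652, 0.275, 0.651]
wrist_force: [-0.3, 0.4, -1.0]
finger_gap: 0.479
```

Emit:
jog_arm(
  plan=[
    [[0,0,0,0,3.5],[0,0,0,0,3.5]],
  ],
)

```text
clock: 6.22
position: [0.4932, 0.1167, 0.1326]
eef_rot: [-0.276, 0.651, 0.276, 0.651]
wrist_force: [1.1, 0.1, -1.2]
finger_gap: 0.477
```

```bash
python3 - <<'E'
from h import *
s=st()
c,im,d=snap('wrist','w4.png'); P=cloud(c,d); np.save('w4.npy',P)
c,im,d=snap('scene','s4.png'); P=cloud(c,d); np.save('s4.npy',P)
cv2.imwrite('pics/s4z.png',cv2.resize(im[120:320,180:380],(600,600),interpolation=cv2.INTER_CUBIC))
E
```

```text
t 6.22 pos [0.4932 0.1167 0.1326] yaw 136.0 tilt [-1.     0.    -0.001] q [-0.01  0.09  1.89 -0.    1.16 -2.38] F [ 1.15  0.11 -1.19] T [ 0.078 -0.084 -0.027] gap 0.0438
```

View pics/w4.png

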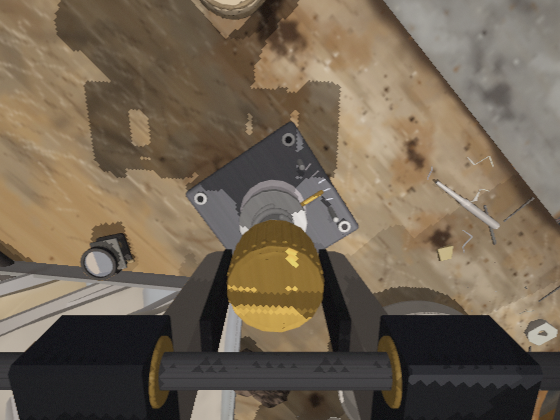

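View pics/s4z.png

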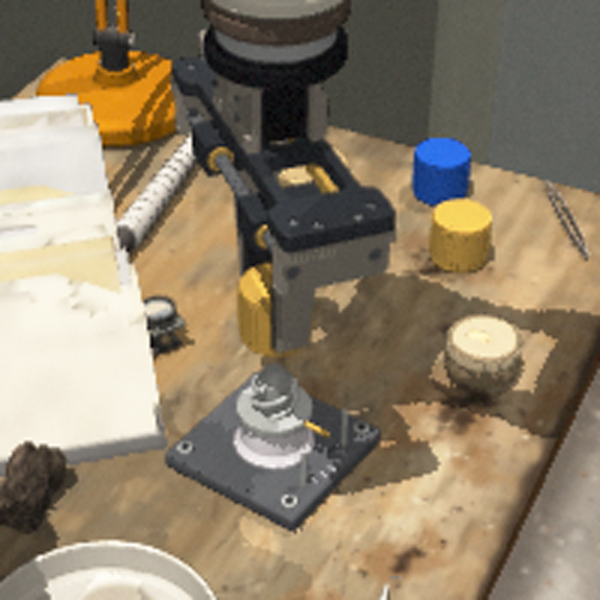

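Wrist view: the held cap is at (275,270) with the gauge behind it, and the pointer is visible at (315,198). Next: the cap's offset in the grip.

```bash
python3 - <<'E'
from h import *
P=np.load('w4.npy')
m=np.zeros(P.shape[:2],bool); m[215:335,222:330]=1
z=P[m][:,2]; print(np.histogram(z,np.arange(.09,.16,.003)))
zt=.1326+.0055
for a,b in [(.134,.142)]:
    q=P[m&(P[...,2]>a)&(P[...,2]<b)]; print(len(q),cv2.minEnclosingCircle(q[:,:2].astype(np.float32)),np.median(q[:,2]))
q=P[m&(P[...,2]>.09)&(P[...,2]<.13)]; print(len(q),circfit(q[:,:2]),q.min(0),q.max(0))
E
```

```text
(array([   0,    0,    1,   43,  103,   75,  164,  201,  211,  215,  227,
        223,  252,  268,  444, 5412, 1482,  103,  104,   74,   63,   22,
          0]), array([0.09 , 0.093, 0.096, 0.099, 0.102, 0.105, 0.108, 0.111, 0.114,
       0.117, 0.12 , 0.123, 0.126, 0.129, 0.132, 0.135, 0.138, 0.141,
       0.144, 0.147, 0.15 , 0.153, 0.156, 0.159]))
7036 ((0.4929389953613281, 0.11661896854639053), 0.025509048253297806) 0.1374480178362753
1814 (array([0.49576334, 0.11915709]), np.float64(0.02560110432771911)) [0.46759044 0.09175274 0.09813556] [0.51708193 0.13893143 0.12996642]
```

Emit:
jog_arm(
  plan=[
    [[0.1,-0.1,-1.5,0,3.5],[0.1,-0.1,-2.5,0,3.5],[0.1,-0.1,-3.4,0,3.5],[0.1,-0.1,-3.5,0,3.5]],
  ],
)

```text
clock: 6.65
position: [0.4937, 0.1139, 0.0957]
eef_rot: [-0.274, 0.653, 0.275, 0.65]
wrist_force: [-0.3, 0.5, -1.4]
finger_gap: 0.475
```

Emit:
jog_arm(
  plan=[
    [[0,0,-0.2,0,3.5],[0,0,-0.4,0,3.5],[0,0,-0.4,0,3.5]],
  ],
)

```text
clock: 6.9
position: [0.4957, 0.1144, 0.0945]
eef_rot: [-0.275, 0.651, 0.275, 0.652]
wrist_force: [-0.6, -0.2, -0.5]
finger_gap: 0.478
```

```bash
python3 - <<'E'
from h import *
s=st()
E
```

```text
t 6.9 pos [0.4957 0.1144 0.0945] yaw 135.8 tilt [-1.    -0.001  0.   ] q [-0.01  0.15  1.91 -0.    1.08 -2.38] F [-0.6  -0.2  -0.46] T [ 0.091 -0.068 -0.002] gap 0.044
```

Emit:
jog_arm(
  plan=[
    [[-0.1,0.1,-0.1,0,3.5],[-0.1,0.1,-0.2,0,3.5],[-0.1,0.1,-0.3,0,3.5],[-0.1,0.1,-0.3,0,3.5]],
  ],
)

```text
clock: 7.23
position: [0.4961, 0.1161, 0.0934]
eef_rot: [-0.276, 0.65, 0.275, 0.653]
wrist_force: [-1.3, 1.2, 9.0]
finger_gap: 0.479
```

```bash
python3 - <<'E'
from h import *
s=st()
E
```

```text
t 7.23 pos [0.4961 0.1161 0.0934] yaw 135.8 tilt [-1.    -0.003  0.004] q [-0.01  0.15  1.91  0.    1.08 -2.38] F [-1.26  1.15  9.02] T [ 0.32   0.105 -0.002] gap 0.0441
```

Emit:
jog_arm(
  plan=[
    [[-0.1,-0.1,0,-7,3.5],[-0.1,-0.1,-0.05,-14,3.5],[-0.1,-0.1,-0.12,-21,3.5],[-0.1,-0.1,-0.2,-28,3.5],[-0.1,-0.1,-0.27,-35,3.5]],
  ],
)

```text
clock: 7.65
position: [0.4956, 0.1145, 0.0911]
eef_rot: [-0.065, 0.702, 0.064, 0.706]
wrist_force: [-0.3, -1.1, 11.3]
finger_gap: 0.48
```

```bash
python3 - <<'E'
from h import *
s=st()
E
```

```text
t 7.65 pos [0.4956 0.1145 0.0911] yaw 100.5 tilt [-1.    -0.001  0.005] q [-0.01  0.15  1.91 -0.    1.07 -1.76] F [-0.33 -1.12 11.26] T [-0.097 -0.038  0.002] gap 0.0441
```

Emit:
jog_arm(
  plan=[
    [[-0.1,0.1,-0.07,-7,3.5],[-0.1,0.1,-0.14,-14,3.5],[-0.1,0.1,-0.21,-21,3.5],[-0.1,0.1,-0.28,-28,3.5],[-0.1,0.1,-0.35,-35,3.5]],
  ],
)

```text
clock: 8.07
position: [0.4951, 0.1158, 0.0873]
eef_rot: [0.151, 0.689, -0.15, 0.693]
wrist_force: [2.1, -0.3, 6.7]
finger_gap: 0.476
```

```bash
python3 - <<'E'
from h import *
s=st()
c,im,d=snap('wrist','w5.png'); P=cloud(c,d); np.save('w5.npy',P)
m=np.zeros(P.shape[:2],bool); m[215:335,230:320]=1
q=P[m&(P[...,2]>.08)&(P[...,2]<.105)];print(np.histogram(q[:,2],np.arange(.08,.105,.002)))
E
```

```text
t 8.07 pos [0.4951 0.1158 0.0873] yaw 65.5 tilt [-1.     0.003  0.006] q [-0.01  0.16  1.92  0.    1.06 -1.15] F [ 2.13 -0.35  6.73] T [-0.158 -0.499  0.031] gap 0.0438
(array([ 117,  133,  135,  152,  205,  305, 5213, 1147,    0,    0,    0,
          0]), array([0.08 , 0.082, 0.084, 0.086, 0.088, 0.09 , 0.092, 0.094, 0.096,
       0.098, 0.1  , 0.102, 0.104]))
```

View pics/w5.png

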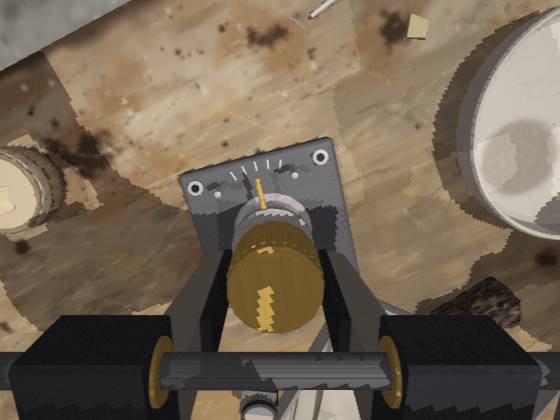

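The pointer at (260,190) is about midway between the pins at (218,194) and (295,175). Continuing.

Emit:
jog_arm(
  plan=[
    [[0,0,-0.07,-7,3.5],[0,0,-0.14,-14,3.5],[0,0,-0.21,-21,3.5],[0,0,-0.28,-28,3.5],[0,0,-0.35,-35,3.5]],
  ],
)

```text
clock: 8.53
position: [0.4951, 0.1157, 0.0838]
eef_rot: [0.352, 0.612, -0.35, 0.616]
wrist_force: [0.6, -0.6, 7.7]
finger_gap: 0.479
```

```bash
python3 - <<'E'
from h import *
s=st()
c,im,d=snap('wrist','w6.png'); P=cloud(c,d)
m=np.zeros(P.shape[:2],bool); m[215:335,230:320]=1
q=P[m&(P[...,2]>.08)&(P[...,2]<.105)];print(np.histogram(q[:,2],np.arange(.08,.105,.002)))
E
```

```text
t 8.53 pos [0.4951 0.1157 0.0838] yaw 30.5 tilt [-1.     0.006  0.004] q [-0.01  0.16  1.92 -0.    1.05 -0.54] F [ 0.57 -0.59  7.69] T [-0.091 -0.448  0.008] gap 0.0441
(array([ 139,  140,  201,  194, 3226, 3311,    6,    0,    0,    0,    0,
          0]), array([0.08 , 0.082, 0.084, 0.086, 0.088, 0.09 , 0.092, 0.094, 0.096,
       0.098, 0.1  , 0.102, 0.104]))
```

View pics/w6.png

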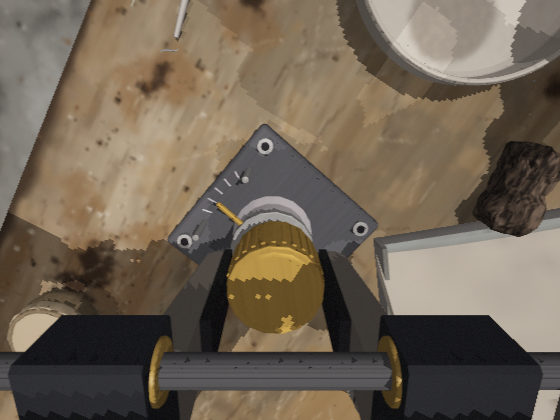

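The pointer at (230,212) is still central. The cap top is about 0.090, so the rim is about 10 mm above home.

Emit:
jog_arm(
  plan=[
    [[0,0,-0.07,-7,3.5],[0,0,-0.14,-14,3.5],[0,0,-0.21,-21,3.5],[0,0,-0.28,-28,3.5],[0,0,-0.35,-35,3.5]],
  ],
)

```text
clock: 9.0
position: [0.4951, 0.1158, 0.0802]
eef_rot: [0.521, 0.478, -0.517, 0.482]
wrist_force: [1.8, -0.2, 4.7]
finger_gap: 0.479
```

```bash
cat >> h.py <<'E'
def look(fn):
    s=st(); c,im,d=snap('wrist',fn); P=cloud(c,d)
    q=P[255:320,250:300].reshape(-1,3); z=np.median(q[q[:,2]>.07][:,2]); print('captop',z.round(4),'rim above shoulder mm',((z-.0384-.042)*1e3).round(1))
    return P
E
python3 - <<'E'
from h import *
look('w7.png')
E
```

```text
t 9.0 pos [0.4951 0.1158 0.0802] yaw -4.5 tilt [-1.     0.007 -0.001] q [-0.01  0.17  1.92  0.    1.05  0.07] F [ 1.77 -0.24  4.68] T [-0.236 -0.422  0.001] gap 0.0441
captop 0.0868 rim above shoulder mm 6.4
```

View pics/w7.png

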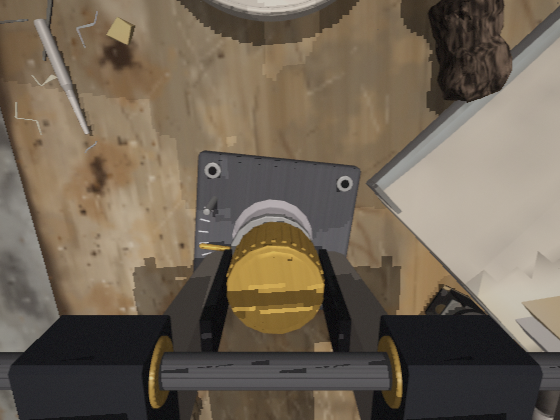

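The pointer at (213,246) is near centre and the rim is 6.4 mm above home. This is the height where a faulty cap would stop, so I'll take smaller steps.

Emit:
jog_arm(
  plan=[
    [[0,0,-0.07,-7,3.5],[0,0,-0.14,-14,3.5]],
  ],
)

```text
clock: 9.22
position: [0.4953, 0.1158, 0.0789]
eef_rot: [0.576, 0.412, -0.572, 0.415]
wrist_force: [1.6, -0.3, 7.6]
finger_gap: 0.479
```

```bash
python3 - <<'E'
from h import *
look('w8.png')
E
```

```text
t 9.22 pos [0.4953 0.1158 0.0789] yaw -18.5 tilt [-1.     0.007 -0.002] q [-0.01  0.17  1.92  0.    1.04  0.31] F [ 1.58 -0.26  7.59] T [-0.097 -0.529  0.047] gap 0.044
captop 0.0854 rim above shoulder mm 5.0
```

View pics/w8.png

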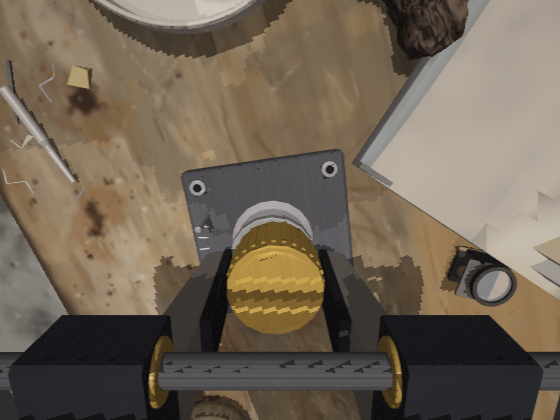

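Emit:
jog_arm(
  plan=[
    [[0,0,-0.07,-7,3.5],[0,0,-0.14,-14,3.5]],
  ],
)

```text
clock: 9.43
position: [0.4951, 0.1158, 0.0774]
eef_rot: [0.622, 0.339, -0.618, 0.341]
wrist_force: [2.4, -0.2, 6.8]
finger_gap: 0.478
```

```bash
python3 - <<'E'
from h import *
look('w9.png')
E
```

```text
t 9.43 pos [0.4951 0.1158 0.0774] yaw -32.5 tilt [-1.     0.006 -0.004] q [-0.01  0.17  1.92  0.    1.04  0.56] F [ 2.38 -0.24  6.76] T [-0.169 -0.361  0.054] gap 0.044
captop 0.0839 rim above shoulder mm 3.5
```

Emit:
jog_arm(
  plan=[
    [[0,0,-0.07,-7,3.5],[0,0,-0.14,-14,3.5],[0,0,-0.21,-21,3.5]],
  ],
)

```text
clock: 9.73
position: [0.4948, 0.1157, 0.0751]
eef_rot: [0.674, 0.221, -0.67, 0.222]
wrist_force: [1.3, -1.9, 6.3]
finger_gap: 0.475
```

```bash
python3 - <<'E'
from h import *
look('w10.png')
E
```

```text
t 9.73 pos [0.4948 0.1157 0.0751] yaw -53.5 tilt [-1.     0.004 -0.005] q [-0.01  0.18  1.92 -0.    1.04  0.93] F [ 1.31 -1.9   6.34] T [-0.16  -0.289 -0.035] gap 0.0437
captop 0.0817 rim above shoulder mm 1.3
```

Emit:
jog_arm(
  plan=[
    [[0,0,-0.07,-7,3.5],[0,0,-0.14,-14,3.5]],
  ],
)

```text
clock: 9.95
position: [0.4947, 0.1159, 0.0742]
eef_rot: [0.695, 0.138, -0.692, 0.138]
wrist_force: [-1.5, 0.7, 10.9]
finger_gap: 0.48
```

```bash
python3 - <<'E'
from h import *
look('w11.png')
c,im,d=snap('scene')
cv2.imwrite('pics/s11.png',cv2.resize(im[180:320,200:340],(700,600),interpolation=cv2.INTER_CUBIC))
E
```

```text
t 9.95 pos [0.4947 0.1159 0.0742] yaw -67.5 tilt [-1.     0.002 -0.005] q [-0.01  0.18  1.92  0.    1.04  1.17] F [-1.53  0.7  10.87] T [0.075 0.183 0.116] gap 0.0442
captop 0.081 rim above shoulder mm 0.6
```

View pics/s11.png

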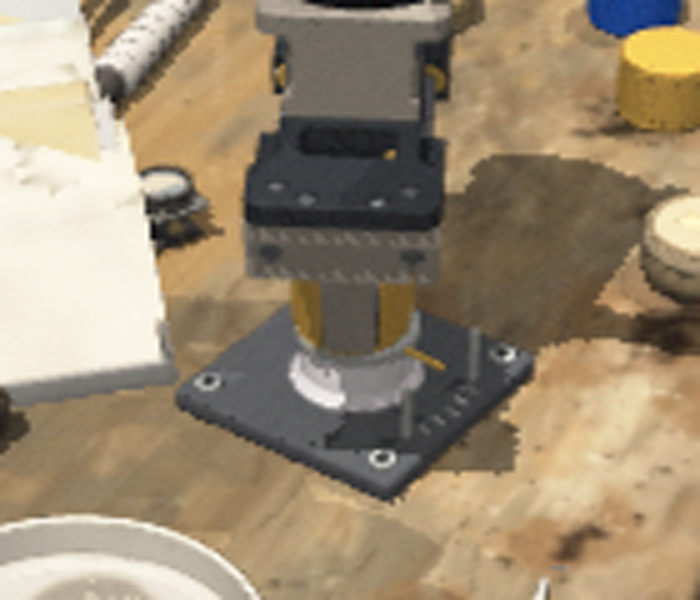

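The rim is on the shoulder and both force and torque are rising, with the pointer at (425,360), still between the pins. This cap went home, so it's the good one. Releasing.

Emit:
jog_arm(
  plan=[
    [[0,0,0,0,6],[0,0,0,0,6],[0,0,0,0,6],[0,0,2,0,6],[0,0,5,0,6]],
  ],
)

```text
clock: 10.47
position: [0.4891, 0.1157, 0.1187]
eef_rot: [-0.69, -0.141, 0.696, -0.139]
wrist_force: [0.5, -0.1, -0.0]
finger_gap: 0.655
```

Emit:
jog_arm(
  plan=[
    [[0,0,4,0,6],[0,0,5,0,6]],
  ],
)

```text
clock: 10.63
position: [0.4951, 0.1158, 0.1771]
eef_rot: [0.696, 0.139, -0.69, 0.141]
wrist_force: [0.8, -0.8, 1.1]
finger_gap: 0.657
```

```bash
python3 - <<'E'
from h import *
st(); c,im,d=snap('wrist','w12.png'); P=cloud(c,d); np.save('w12.npy',P)
c,im,d=snap('scene'); S=cloud(c,d); np.save('s12.npy',S)
cv2.imwrite('pics/s12.png',cv2.resize(im[180:320,200:340],(700,600),interpolation=cv2.INTER_CUBIC))
E
```

```text
t 10.63 pos [0.4951 0.1158 0.1771] yaw -67.2 tilt [-1.     0.003 -0.008] q [-0.01  0.03  1.85  0.    1.25  1.16] F [ 0.82 -0.8   1.11] T [-0.019 -0.072  0.001] gap 0.0604
```

View pics/w12.png

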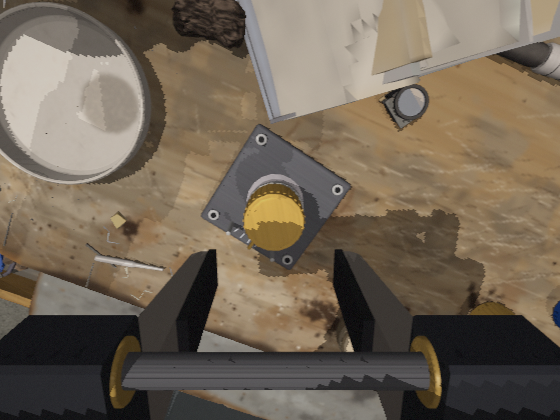

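View pics/s12.png

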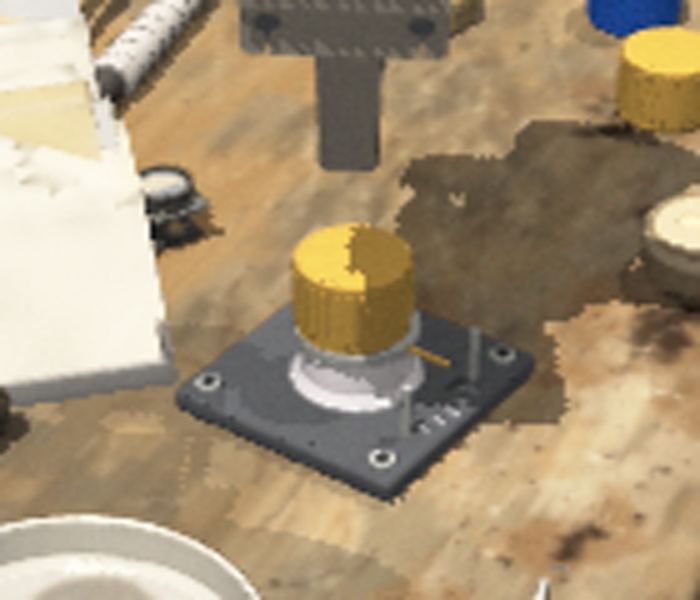

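```bash
python3 - <<'E'
from h import *
P=np.load('w12.npy'); S=np.load('s12.npy')
q=P[200:250,245:305].reshape(-1,3); q=q[(q[:,2]>.074)&(q[:,2]<.09)]; A=np.c_[q[:,:2],np.ones(len(q))]; k=np.linalg.lstsq(A,q[:,2],rcond=None)[0]
print('cap top',np.median(q[:,2]),cv2.minEnclosingCircle(q[:,:2].astype(np.float32)),'slope',k[:2],len(q))
v,u=np.mgrid[:420,:560]; m=(u>310)&(u<312)
q=S[(S[...,2]>.074)&(S[...,2]<.09)&(abs(S[...,0]-.494)<.04)&(abs(S[...,1]-.115)<.04)]; print('scene',np.median(q[:,2]),cv2.minEnclosingCircle(q[:,:2].astype(np.float32)))
rng=np.random.default_rng(0)
for n,Q in [('wrist',P),('scene',S)]:
    q=Q[(abs(Q[...,2]-.027)<.0025)&(Q[...,1]>.18)&(Q[...,1]<.42)&(Q[...,0]>.4)&(Q[...,0]<.62)][:,:2]
    best=0
    for i in range(2000):
        c,r=circfit(q[rng.choice(len(q),3,False)])
        if not .05<r<.08: continue
        inl=abs(np.hypot(*(q-c).T)-r)<.0025
        if inl.sum()>best: best=inl.sum();bi=inl
    print(n,'dish',circfit(q[bi]),best,len(q))
E
```

```text
cap top 0.0808757793956662 ((0.49533310532569885, 0.11718883365392685), 0.02273738756775856) slope [-0.00938654 -0.00231498] 2556
scene 0.07953172422554933 ((0.49297821521759033, 0.11769933998584747), 0.02443375252187252)
wrist dish (array([0.50845592, 0.3076509 ]), np.float64(0.06667507909675228)) 2055 2976
scene dish (array([0.50697138, 0.31066212]), np.float64(0.06688908795373956)) 543 653
```

The good cap sits with its top at about 0.080 and lies on the axis. Next is the second cap, with the jaws turned away from the blue look-alike.

Emit:
jog_arm(
  plan=[
    [[-0.5,-3.5,0,7,6],[-1,-7,0,14,6],[-1.5,-10.5,0,21,6],[-2,-14,0,28,6],[-2.5,-17.5,0,35,6]],
  ],
)

```text
clock: 11.15
position: [0.4663, -0.0546, 0.169]
eef_rot: [-0.627, -0.327, 0.629, -0.325]
wrist_force: [-0.4, -0.4, -0.5]
finger_gap: 0.651
```

Emit:
jog_arm(
  plan=[
    [[-0.5,-3.5,-1,7,6],[-1,-7,-3,14,6],[-1,-7.7,-6,21,6],[-1,-7.7,-9,25,6],[-1,-7.7,-9.5,25,6]],
  ],
)

```text
clock: 11.57
position: [0.4529, -0.1289, 0.0696]
eef_rot: [-0.542, -0.457, 0.545, -0.448]
wrist_force: [-0.1, 0.6, -1.1]
finger_gap: 0.653
```

```bash
python3 - <<'E'
from h import *
st(); c,im,d=snap('wrist','w13.png'); P=cloud(c,d); np.save('w13.npy',P)
E
```

```text
t 11.57 pos [ 0.4529 -0.1289  0.0696] yaw -10.5 tilt [-1.    -0.012 -0.004] q [-0.53  0.11  2.01 -0.    1.03 -0.35] F [-0.08  0.65 -1.15] T [ 0.029 -0.008 -0.016] gap 0.06
```

View pics/w13.png

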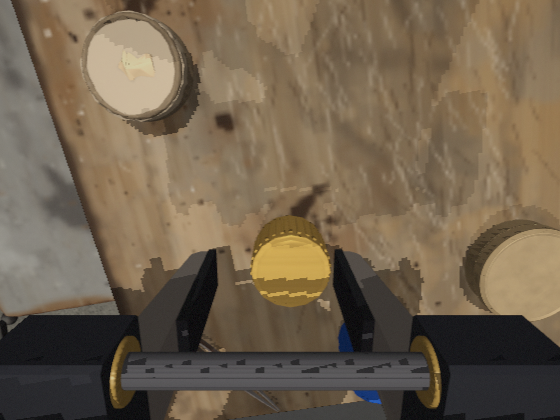

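The cap is at (290,270), slightly right of the jaw centre at 276. The blue part is behind at (360,370).

Emit:
jog_arm(
  plan=[
    [[0.5,-0.5,0,0,6],[0.5,-0.5,0,0,6],[0.5,-0.5,0,0,6]],
  ],
)

```text
clock: 11.87
position: [0.4649, -0.1364, 0.0783]
eef_rot: [0.544, 0.451, -0.543, 0.453]
wrist_force: [-0.5, 0.4, -0.4]
finger_gap: 0.652
```

```bash
python3 - <<'E'
from h import *
st(); c,im,d=snap('wrist','w14.png'); P=cloud(c,d)
print(topfit(P,285,270,.034,.044,48))
E
```

```text
t 11.87 pos [ 0.4649 -0.1364  0.0783] yaw -10.5 tilt [-1.     0.003  0.001] q [-0.54  0.11  1.98  0.    1.04 -0.35] F [-0.45  0.38 -0.41] T [-0.007 -0.054 -0.037] gap 0.06
(array([ 0.4601, -0.1368]), 0.0224, array([ 0.4615, -0.136 ], dtype=float32), np.float64(0.0388), 3957)
```

View pics/w14.png

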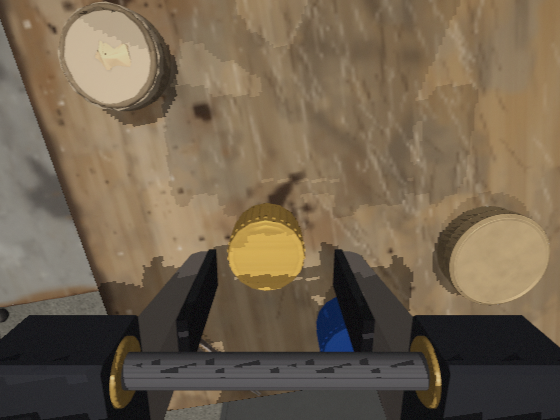

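Emit:
jog_arm(
  plan=[
    [[-0.4,0,-0.5,0,6],[-0.4,0,-2,0,6],[-0.4,0,-3.5,0,6],[-0.4,0,-4.5,0,6],[-0.4,0,-4.5,0,6]],
  ],
)

```text
clock: 12.33
position: [0.4576, -0.1349, 0.0297]
eef_rot: [-0.543, -0.454, 0.544, -0.451]
wrist_force: [-0.4, -0.6, -0.8]
finger_gap: 0.651
```

Emit:
jog_arm(
  plan=[
    [[0,0,0,0,3.5],[0,0,0,0,3.5],[0,0,0,0,3.5],[0,0,0,0,3.5],[0,0,0,0,3.5]],
  ],
  grip_force=10,
)

```text
clock: 12.75
position: [0.4599, -0.1362, 0.0324]
eef_rot: [0.544, 0.452, -0.543, 0.453]
wrist_force: [-0.4, -0.2, 3.2]
finger_gap: 0.476
```

Emit:
jog_arm(
  plan=[
    [[0,0,1,0,3.5],[0,0,4,0,3.5],[0,0,8,0,3.5],[0,0,12,0,3.5],[0,0,12,0,3.5]],
  ],
)

```text
clock: 13.17
position: [0.4638, -0.1384, 0.1604]
eef_rot: [0.545, 0.447, -0.542, 0.457]
wrist_force: [0.9, -0.7, -0.4]
finger_gap: 0.48
```

```bash
python3 - <<'E'
from h import *
look('w15.png')
E
```

```text
t 13.17 pos [ 0.4638 -0.1384  0.1604] yaw -10.5 tilt [-1.     0.014  0.005] q [-0.54 -0.02  1.94  0.    1.2  -0.36] F [ 0.94 -0.68 -0.4 ] T [-0.039 -0.184  0.008] gap 0.0442
captop 0.1668 rim above shoulder mm 86.4
```

View pics/w15.png

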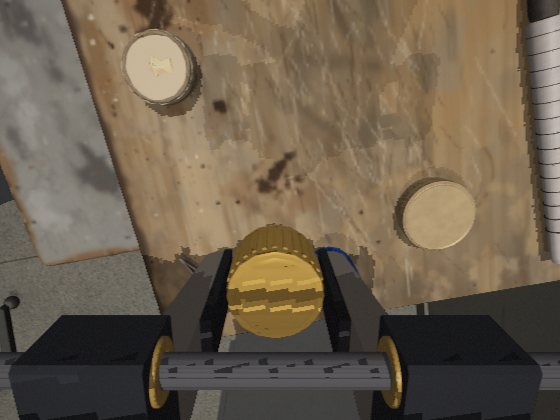

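```bash
python3 - <<'E'
from h import *
for n in ['scene','side']:
    P=np.load(n+'0.npy'); m=(P[...,2]>.12)&(P[...,0]<.72)&(P[...,0]>.3)&(P[...,1]>.1)&(P[...,1]<.62)
    v,u=np.where(m); q=P[m]; print(n,u.min(),u.max(),v.min(),v.max(),q.min(0),q.max(0),np.percentile(q,[2,50,98],axis=0).round(3))
E
```

```text
scene 0 112 17 284 [0.55363394 0.27458432 0.25886095] [0.7199967  0.53519732 0.48422112] [[0.557 0.356 0.281]
 [0.586 0.456 0.371]
 [0.711 0.522 0.473]]
side 0 110 14 236 [0.55401493 0.28402145 0.25763757] [0.71994422 0.53052227 0.4840213 ] [[0.559 0.372 0.279]
 [0.584 0.455 0.366]
 [0.709 0.518 0.472]]
```

Emit:
jog_arm(
  plan=[
    [[0,3.5,0,0,3.5],[0,7,0,0,3.5],[0,10.5,0,0,3.5],[0.5,14,0,0,3.5],[1,17.5,0,0,3.5]],
  ],
)

```text
clock: 13.63
position: [0.4678, 0.0409, 0.1502]
eef_rot: [-0.543, -0.453, 0.544, -0.451]
wrist_force: [0.8, -0.4, -1.0]
finger_gap: 0.471
```

```bash
python3 - <<'E'
from h import *
st()
for n in ['scene','side']:
    P=np.load(n+'0.npy'); m=(P[...,2]>.12)&(P[...,0]<.9)&(P[...,0]>.3)&(P[...,1]>.1)&(P[...,1]<.65)
    q=P[m]; r=np.hypot(q[:,0]-.5,q[:,1]-.3); i=np.argsort(r)[:2000:250]; print(np.c_[r[i],q[i]].round(3))
    l=q[(q[:,2]<.29)]; print(cv2.minEnclosingCircle(l[:,:2].astype(np.float32)))
E
```

```text
t 13.63 pos [0.4678 0.0409 0.1502] yaw -10.5 tilt [-1.    -0.003  0.   ] q [-0.17 -0.03  1.97 -0.    1.2   0.01] F [ 0.81 -0.38 -0.99] T [-0.064 -0.078  0.013] gap 0.0433
[[0.12  0.581 0.388 0.331]
 [0.127 0.572 0.404 0.353]
 [0.13  0.582 0.401 0.26 ]
 [0.134 0.581 0.407 0.381]
 [0.137 0.563 0.421 0.337]
 [0.139 0.56  0.426 0.334]
 [0.141 0.559 0.428 0.322]
 [0.143 0.56  0.43  0.324]]
((0.7340211868286133, 0.3030383288860321), 0.2619117498397827)
[[0.119 0.584 0.385 0.335]
 [0.126 0.569 0.405 0.325]
 [0.13  0.57  0.409 0.291]
 [0.133 0.57  0.413 0.278]
 [0.136 0.57  0.417 0.368]
 [0.139 0.571 0.419 0.366]
 [0.141 0.566 0.425 0.359]
 [0.143 0.607 0.395 0.444]]
((0.7354007959365845, 0.3035428524017334), 0.26087069511413574)
```

Emit:
jog_arm(
  plan=[
    [[0,3.5,0,7,3.5],[0.5,7,0,14,3.5],[1,10.5,0,21,3.5],[1.5,14,0,28,3.5],[2,16,0,35,3.5]],
  ],
)

```text
clock: 14.05
position: [0.4877, 0.2022, 0.15]
eef_rot: [0.38, 0.597, -0.38, 0.595]
wrist_force: [-0.7, 0.3, -2.3]
finger_gap: 0.477
```

Emit:
jog_arm(
  plan=[
    [[0,2,0,7,3.5],[0.5,4,0,14,3.5],[1,6,0,21,3.5],[1.5,8,0,28,3.5],[2,10,0,35,3.5]],
  ],
)

```text
clock: 14.47
position: [0.5081, 0.2998, 0.1497]
eef_rot: [0.183, 0.684, -0.184, 0.682]
wrist_force: [0.4, -1.0, -0.7]
finger_gap: 0.473
```

Emit:
jog_arm(
  plan=[
    [[0,0,-1,7,3.5],[0,0,-2,14,3.5],[0,0,-4,20,3.5],[0,0,-4,20,3.5],[0,0,-4,20,3.5]],
  ],
)

```text
clock: 14.88
position: [0.5072, 0.2985, 0.1092]
eef_rot: [0.065, 0.706, -0.066, 0.702]
wrist_force: [-0.6, -0.3, -0.7]
finger_gap: 0.48
```

```bash
python3 - <<'E'
from h import *
look('w16.png'); c,im,d=snap('scene','s16.png')
E
```

```text
t 14.88 pos [0.5072 0.2985 0.1092] yaw 79.4 tilt [-1.    -0.003 -0.005] q [ 0.33  0.32  1.66  0.    1.16 -1.06] F [-0.6  -0.35 -0.73] T [ 0.019 -0.068 -0.031] gap 0.0441
captop 0.1155 rim above shoulder mm 35.1
```

View pics/w16.png

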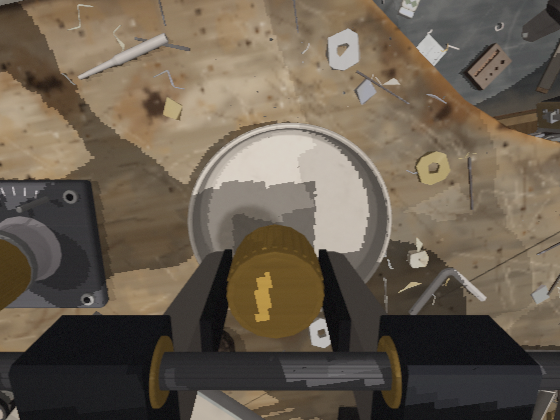

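View pics/s16.png

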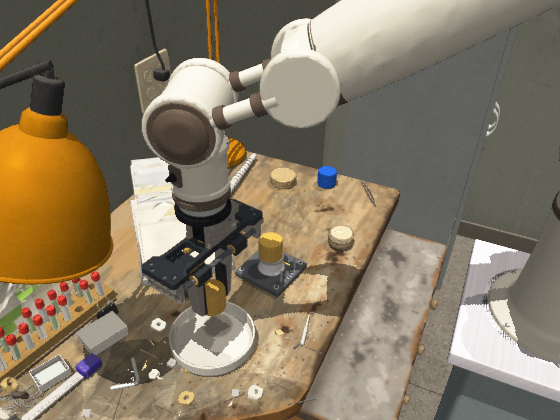

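The dish is at (290,220) in the wrist view, and the scene view shows the arm clear of the lamp. Lowering with a small +y correction.

Emit:
jog_arm(
  plan=[
    [[0,0.4,-1,0,3.5],[0,0.9,-2.5,0,3.5],[0,0.9,-4,0,3.5],[0,0.9,-4,0,3.5]],
  ],
)

```text
clock: 15.32
position: [0.5073, 0.3078, 0.0686]
eef_rot: [0.064, 0.706, -0.066, 0.703]
wrist_force: [-1.6, 0.1, -1.7]
finger_gap: 0.48
```

Emit:
jog_arm(
  plan=[
    [[0,0,-1,0,3.5],[0,0,-2,0,3.5],[0,0,-2.8,0,3.5],[0,0,-2.8,0,3.5]],
  ],
)

```text
clock: 15.65
position: [0.508, 0.3076, 0.0415]
eef_rot: [0.064, 0.705, -0.065, 0.703]
wrist_force: [-0.7, -0.4, -1.6]
finger_gap: 0.477
```

```bash
python3 - <<'E'
from h import *
st()
E
```

```text
t 15.65 pos [0.508  0.3076 0.0415] yaw 79.5 tilt [-1.    -0.002 -0.003] q [ 0.34  0.43  1.68 -0.    1.04 -1.05] F [-0.65 -0.4  -1.63] T [ 0.037 -0.162 -0.034] gap 0.0439
```

Rim now about 4 mm above the floor. Lower 3 mm, open slightly, lift straight up.

Emit:
jog_arm(
  plan=[
    [[0,0,-0.3,0,3.5],[0,0,-0.3,0,5.2],[0,0,-0.3,0,5.2],[0,0,-0.3,0,5.2]],
  ],
)

```text
clock: 15.98
position: [0.5098, 0.3083, 0.0413]
eef_rot: [0.065, 0.704, -0.064, 0.705]
wrist_force: [0.1, 0.5, 0.3]
finger_gap: 0.567
```

Emit:
jog_arm(
  plan=[
    [[0,0,1,0,5.2],[0,0,3,0,5.2],[0,0,6,0,5.2],[0,0,9,0,5.2],[-2,-2,11,0,5.2]],
  ],
)

```text
clock: 16.4
position: [0.4929, 0.2902, 0.1555]
eef_rot: [0.066, 0.701, -0.063, 0.707]
wrist_force: [0.7, -0.9, 1.8]
finger_gap: 0.568
```

Emit:
jog_arm(
  plan=[
    [[-1,-3,1,0,5.2],[-2,-6,2,0,5.2],[-3,-9,3,0,5.2],[-4,-12,3,0,5.2],[-4,-14,3,0,5.2]],
  ],
)

```text
clock: 16.82
position: [0.4485, 0.1464, 0.1823]
eef_rot: [0.065, 0.703, -0.065, 0.705]
wrist_force: [-0.6, -0.5, 0.6]
finger_gap: 0.565
```

Emit:
jog_arm(
  plan=[
    [[0,-3,0,0,5.2],[0,-6,0,0,5.2],[0,-9,0,0,5.2],[0,-12,0,0,5.2],[0,-12,0,0,5.2]],
  ],
)

```text
clock: 17.23
position: [0.4498, 0.0241, 0.1819]
eef_rot: [0.065, 0.703, -0.067, 0.705]
wrist_force: [0.4, -0.9, 0.5]
finger_gap: 0.565
```

```bash
python3 - <<'E'
from h import *
st(); 
for n in ['scene','side']:
    c,im,d=snap(n,n+'17.png'); S=cloud(c,d)
    for nm,xy,z0,z1 in [('good',(.494,.115),.074,.09),('bad',(.508,.308),.036,.06)]:
        q=S[(S[...,2]>z0)&(S[...,2]<z1)&(abs(S[...,0]-xy[0])<.04)&(abs(S[...,1]-xy[1])<.04)]
        A=np.c_[q[:,:2]-q[:,:2].mean(0),np.ones(len(q))]; print(nm,np.median(q[:,2]).round(4),cv2.minEnclosingCircle(q[:,:2].astype(np.float32)),len(q))
    if n=='scene': cv2.imwrite('pics/s17z.png',cv2.resize(im[210:390,160:320],(533,600),interpolation=cv2.INTER_CUBIC))
E
```

```text
t 17.23 pos [0.4498 0.0241 0.1819] yaw 79.3 tilt [-1.    -0.002  0.003] q [-0.21 -0.13  2.   -0.    1.27 -1.6 ] F [ 0.4  -0.9   0.45] T [ 0.087 -0.206  0.014] gap 0.052
good 0.0796 ((0.49444568157196045, 0.11966223269701004), 0.022743090987205505) 344
bad 0.0426 ((0.5098221302032471, 0.31110092997550964), 0.022680243477225304) 524
good 0.0794 ((0.49549901485443115, 0.11761388182640076), 0.023158719763159752) 256
bad 0.0421 ((0.5129179358482361, 0.3088410198688507), 0.0231644120067358) 417
```

View pics/scene17.png

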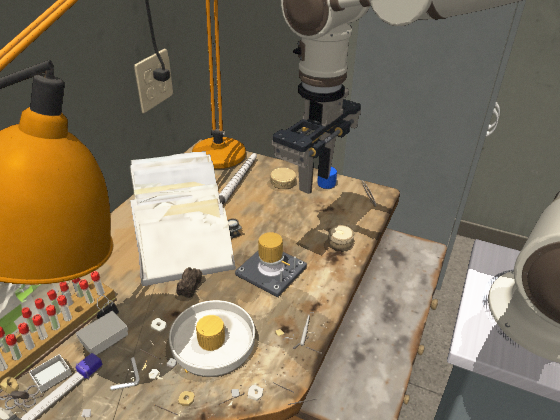

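View pics/s17z.png

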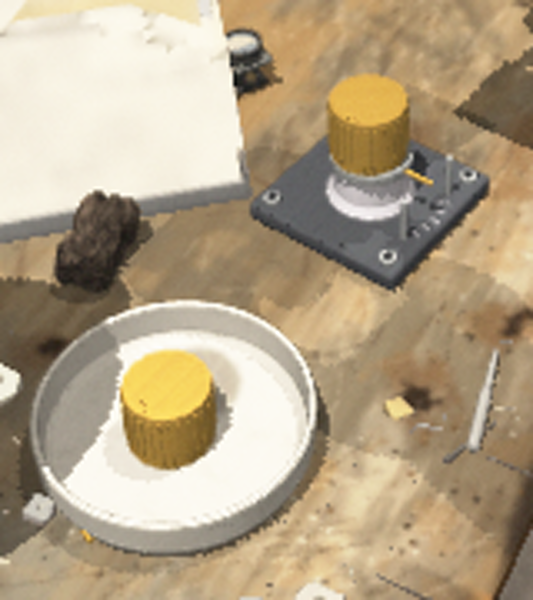

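Scene view: the good cap is on the gauge at (270,247), the other cap stands in the dish at (210,332), and the bystanders haven't moved. Handing in.

```bash
python3 - <<'E'
from h import *
print(hand_in())
E
```

```text
the job is handed in; nothing more can be done
None
```

The good cap is screwed fully home on the gauge, and the other cap is in the enamel dish. I handed the job in at about 17 s of the 72 s; no verdict is reported.

**Good cap:** I took the cap that stood at about (0.544, −0.034) and screwed it clockwise with a light 8 N grip. It passed the faulty cap's stop, 6 mm short of home, without winding the spindle, and seated after about 200°. The pointer stayed well between the pins in every view where it was visible. It was hidden from the wrist camera for the last part, but the torque I read never passed 0.12 N m, against 0.42 N m at a pin.

**Faulty cap:** the other cap is faulty by elimination, since only one is bored shallow. I did not try it on the gauge. I placed it near the middle of the dish and moved the arm clear.

**Last checks:**
- **Good cap height:** its top is at 79.5 mm in the scene and side cameras and 80.9 mm in the wrist camera; 80 mm is home.
- **Good cap centring:** its centre reads about 2 mm off the axis in the wrist and side cameras. The scene camera reads about 4 mm off, but that camera also placed the bare stud tip several mm further along y. The thread allows only about 1.5 mm of sideways play.
- **Faulty cap:** its top is at about 42 mm, so it is standing on the dish floor, within 5 mm of the dish's centre.
- **Bystanders:** by eye, none of them nor the blue look-alike had moved in the last scene view.

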